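# Put the adhesive bottle away in the slide-lid case

### The arm

A 6-joint arm with a two-finger parallel gripper is mounted at the origin on the work surface. World frame = base frame: x ahead of the robot, y to its left, z up, the work surface at z = 0. Lengths are in m, angles in rad, forces in N, time in s.
With the tool pointing down it reaches from about 0.375 to 0.925 m from the base axis. Payload 5.7 kg.
Tool frame: the origin (TCP) lies midway between the tips of the shut fingers; the grasp point (between the pads) lies 19 mm behind it; z points along the fingers, x is the direction in which the jaws open and shut, and the axes are right-handed (so a half turn about z gives the same grasp; the last joint's range is limited). The gripper opens to 88 mm and grips with 3 to 60 N. Pads are 20 mm wide; open, the fingers measure 115 mm over their backs; the gripper's body (75 mm by 178 mm) begins 61 mm behind the grasp point.
Start: joints at [-1.366, 0.359, 1.51, -0, 1.272, -0.115], TCP at [0.189, -0.57, 0.223] pointing down, gripper open.
Joint ranges: [-2.97, 2.97], [-1.01, 2.36], [0.21, 2.38], [-0.96, 4.11], [0.2, 2.71], [-2.98, 2.98]. Speed limits (rad/s): [2.39, 2.39, 3.14, 3.14, 3.14, 3.14].

### API

Orientations are given as a unit quaternion [x, y, z, w].
In Python, from bench import move_ptp, servo_line, goto_joints, move_gripper, sleep, inverse_kinematics, capture, PlanningError, close_job, spot_in, silhouettes, current_clock, current_joint_pos, current_qvel, current_joint_torque, current_position, current_orientation, current_force, current_torque, current_finger_gap gives the robot as it stands. Calls block until the motion is done:
- move_ptp(position, orientation): joint-space move of the TCP to a pose.
- servo_line(position, orientation=None, rate=0.15, contact_N=None): straight line of the TCP; orientation=None keeps the orientation; rate is the mean speed in m/s. With contact_N (N) it stops when the force on the tool has changed by that much, and returns True; else False.
- goto_joints(angles): joint-space move.
- move_gripper(opening): finger opening in m; the grip force is fixed at half the most; returns when the fingers have stopped.
- sleep(seconds).
- inverse_kinematics(position, orientation): joint angles nearest the present ones, or None.
- capture(name): name is "side" or "top"; returns a dict with "image" (480x640x3 uint8, blue, green, red), "range_z" (480x640 float32, m along the optical axis (not along the pixel's ray), 0 where there is no reading), "intrinsics" (3x3 intrinsics, pixels), "k1" (the pictures are not rectified: a ray, as slopes to the right and down, at radius r is drawn at 1 + k1 r^2 times it, then the intrinsics apply), "R" (3x3) and "t" (3): a world point X has camera coordinates R X + t. Camera axes: x right, y down, z forward; pixel columns grow to the right and rows downward; lengths in m; the calibration is good to about 2 mm. A picture is of the moment at which its call begins.
A pose or a line that the arm cannot do raises PlanningError and nothing moves.
- close_job(): hands the job in, once; it reports no verdict.
Trained networks look in the newest picture that a camera, given by its name, has taken for a name from the list of things; names that differ only in an ending like _2 or _b are one class to them, and where a whole thing is asked for, a point or a joint stands for the part that bears it (a point fixed in the world has none). Each returns a list of dicts, best first, with "conf" (0 to 1); they miss things now and then, are a little off and sometimes report something else, mostly with a low value. They report only what shows in the picture. A call takes as long as a camera call. They do not tell look-alikes from the thing itself.
- spot_in(camera, query): "xy" ([column, row] in pixels, amid what is visible of it).
- silhouettes(camera, query): "region" (480x640 bool, what is visible of it) and "xy" ([column, row] in pixels, amid what is visible of it).
Readings, each from a call of its own:
- current_clock(): time.
- current_joint_pos(): joint angles.
- current_qvel(): joint speeds.
- current_joint_torque(): joint torques, N m.
- current_position(): TCP position.
- current_orientation(): TCP orientation.
- current_force(): force on the tool from outside, world axes, zero at the start.
- current_torque(): the same for the moment, N m.
- current_finger_gap(): finger opening in m.
Only numpy, scipy, OpenCV 4.12 (cv2) and the standard library are available. Lean on these libraries where they do the work, as an engineer would, in place of code of your own. Each camera call takes 0.05 s, during which the arm holds its last target. There are 200 camera calls.

### The job

Put the square adhesive bottle with the orange cap away in the wooden slide-lid case. It is too tall to stand in there, so first lay it down on its side on the work mat and let go, then pick it up again from above, lower it lying down into the padded slot of the case, and slide the lid fully shut. Never let the bottle fall or topple over, and leave the jar, the bowl and the brush where they are.

Things in the scene. Friction and masses are not known exactly. Their poses are not given: they have to be found in the camera images.
- bottle: Closed white square bottle with an orange band near its foot and an orange round cap, standing upright at the start. Body 34 x 34 mm and 78 mm tall, then a cap 22 mm across up to 94 mm. About 120 g. Origin: centre of its underside; its z axis runs along the bottle from foot to cap, x and y are square to the body's flat faces. It may stand in either of two places, the jar in the other
- bottle_mid (a point): Point on the bottle's long axis, 47 mm from its foot (half its length); lying on a surface it is 17 mm above that surface
- mat: Flat teal work mat, fixed, 220 x 220 mm and 3 mm thick, x and y along its sides. Origin: centre of its underside, on the table
- case: Wooden case with a sliding lid, fixed to the table, 126 mm wide along its x; 164 mm long along its y, from y = -62 to +102 mm; walls 8 mm thick and 60 mm high. Origin: on the table under the centre of its open compartment. The lid slides along the case's y axis and opens towards +y, sticking out beyond the case when open
- well (a point): Centre of the compartment's floor, 8 mm above the table, axes as the case. The compartment is 110 mm along x, 108 mm along y, 42 mm deep up to the lid's underside. Four grey corner pads 18 mm high (34 mm along x, 29 mm along y) leave a slot 42 mm wide and 108 mm long along y for the lying bottle, cap either way, and a 50 mm long finger gap at the middle of each side
- lid (a joint): Sliding lid of the case, 108 x 156 mm, 6 mm thick, top face 56 mm above the table: 0 = fully shut against the end wall, grows as it opens, in m, at most 0.135. From 0.110 the compartment is fully uncovered; it starts between 0.110 and 0.135. It stays where it is left and slides with about 2 N
- lid_pull (a point): Centre of the top of the black grip block on the lid, 78 mm above the table. The block stands 22 mm high on the lid, 14 mm thick along the case's y (the sliding direction) and 44 mm along x. With the lid shut it lies at y = -24 mm in the case's frame
- jar: Bystander: squat glass jar with white filling and black lid, 56 mm across, 52 mm high. Origin: centre of its underside
- bowl: Bystander: blue porcelain bowl, 100 mm across, 45 mm high. Origin: centre of its underside
- brush: Bystander: brush 170 mm long lying flat on the table. Origin: middle of its underside
Not all that is in view belongs to the job. Of the things that look like the case, the middle-sized one is meant.

How it is judged:
By the outcome, as a careful person would: the job done as asked, in the order asked, and still so for the second after the job is handed in, with the robot touching nothing.
It also fails if it takes over 58 s, if anything falls off the work surface, if the arm or the gripper's body presses on something with over 40 N, if the wrist force passes 120 N, or if a joint passes its speed limit or range.

## Working session

There is one attempt and no reset: what is moved stays moved. The work goes in short steps, each a Python script; the robot and the scene stay as the last script left them, time stands still between calls to the robot, and variables do not carry over. Pictures are saved under pics/ and viewed, about 8 in all and at most 12, crops included, and the job is handed in when it is done.

```bash
ls; mkdir -p pics
cat > h.py <<'E'
import numpy as np, cv2
from bench import *
from scipy.spatial.transform import Rotation as Rot
def cloud(c):
    K=np.array(c["intrinsics"]);k1=c["k1"];z=c["range_z"]
    v,u=np.mgrid[0:480,0:640].astype(float)
    x=(u-K[0,2])/K[0,0];y=(v-K[1,2])/K[1,1]
    rd=np.hypot(x,y);r=rd.copy()
    for _ in range(10): r=rd/(1+k1*r*r)
    s=np.where(rd>0,r/np.maximum(rd,1e-9),1)
    P=np.stack([x*s*z,y*s*z,z],-1)
    W=(P-np.array(c["t"]))@np.array(c["R"])
    W[z<=0]=np.nan
    return W
def proj(c,X):
    K=np.array(c["intrinsics"]);p=np.array(c["R"])@np.array(X)+np.array(c["t"]);s=p[:2]/p[2]
    s=s*(1+c["k1"]*(s@s));return K[0,0]*s[0]+K[0,2],K[1,1]*s[1]+K[1,2]
def down(yaw): # tool z down, tool x (jaw) at angle yaw
    x=np.array([np.cos(yaw),np.sin(yaw),0]);z=np.array([0,0,-1.]);y=np.cross(z,x)
    return Rot.from_matrix(np.stack([x,y,z],1)).as_quat()
E
python3 - <<'E'
from h import *
for n in ["top","side"]:
    c=capture(n);cv2.imwrite(f"pics/{n}0.png",c["image"]);W=cloud(c)
    print(n,np.round(-np.array(c["R"]).T@c["t"],3))
    for q in ["bottle","mat","case","lid","lid_pull","jar","bowl","brush"]:
        for d in silhouettes(n,q):
            P=W[d["region"]];print(q,round(d["conf"],2),np.round(d["xy"]),d["region"].sum(),np.round(np.nanmedian(P,0),3),"z95",np.round(np.nanpercentile(P[:,2],95),3))
print(current_clock(),current_orientation())
E
```

```text
pics
top [ 0.387 -0.026  1.056]
bottle 0.84 [480. 231.] 600 [ 0.565 -0.323  0.075] z95 0.095
mat 0.76 [331. 258.] 11026 [ 0.527 -0.033  0.004] z95 0.007
case 0.9 [158. 166.] 10284 [0.709 0.313 0.077] z95 0.084
case 0.82 [216. 373.] 2470 [0.301 0.199 0.038] z95 0.043
case 0.63 [149. 292.] 9028 [0.469 0.336 0.056] z95 0.062
lid 0.87 [210. 376.] 1741 [0.3   0.206 0.038] z95 0.046
lid 0.79 [148. 161.] 6435 [0.716 0.326 0.076] z95 0.089
lid 0.71 [107. 291.] 4150 [0.464 0.412 0.057] z95 0.066
lid_pull 0.81 [110. 291.] 4134 [0.464 0.412 0.057] z95 0.066
lid_pull 0.64 [209. 373.] 1766 [0.3   0.205 0.038] z95 0.046
lid_pull 0.63 [147. 167.] 6610 [0.716 0.326 0.076] z95 0.088
jar 0.71 [443. 295.] 722 [ 0.455 -0.25   0.052] z95 0.055
bowl 0.69 [376. 128.] 1732 [ 0.804 -0.136  0.021] z95 0.046
brush 0.86 [258. 188.] 1199 [0.679 0.115 0.019] z95 0.023
side [ 0.342 -0.933  0.672]
bottle 0.92 [366. 376.] 1472 [ 0.561 -0.346  0.058] z95 0.095
mat 0.76 [296. 286.] 8557 [ 0.52  -0.049  0.004] z95 0.006
case 0.97 [242. 187.] 4449 [0.464 0.313 0.048] z95 0.063
case 0.97 [343. 176.] 6365 [0.702 0.255 0.072] z95 0.084
case 0.83 [161. 226.] 1709 [0.294 0.166 0.038] z95 0.044
lid 0.88 [234. 164.] 1271 [0.458 0.389 0.057] z95 0.076
lid 0.74 [347. 154.] 1950 [0.713 0.314 0.077] z95 0.104
lid 0.71 [164. 215.] 778 [0.295 0.206 0.039] z95 0.051
lid_pull 0.83 [233. 162.] 1293 [0.457 0.392 0.057] z95 0.076
lid_pull 0.74 [346. 158.] 2055 [0.712 0.316 0.077] z95 0.103
lid_pull 0.64 [163. 214.] 762 [0.294 0.204 0.039] z95 0.051
jar 0.8 [277. 360.] 1610 [ 0.448 -0.271  0.049] z95 0.054
jar 0.65 [453. 279.] 1781 [ 0.795 -0.116  0.03 ] z95 0.046
bowl 0.84 [452. 281.] 1907 [ 0.796 -0.117  0.03 ] z95 0.046
brush 0.76 [354. 227.] 1041 [0.677 0.106 0.018] z95 0.022
0.9 [ 8.10682012e-01 -5.85486698e-01 -2.81226904e-05 -2.11549908e-05]
```

View pics/top0.png

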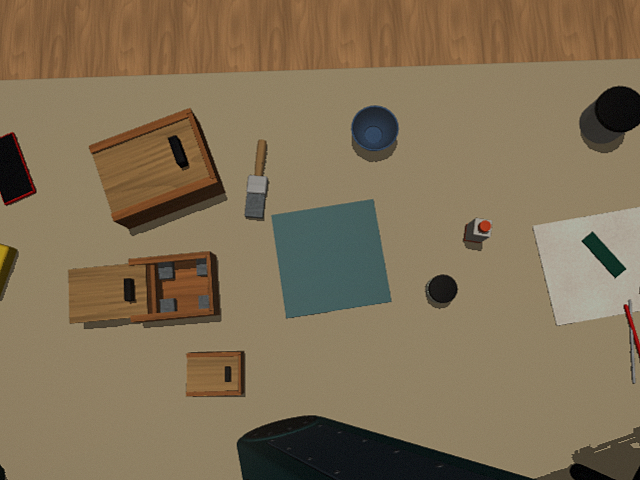

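View pics/side0.png

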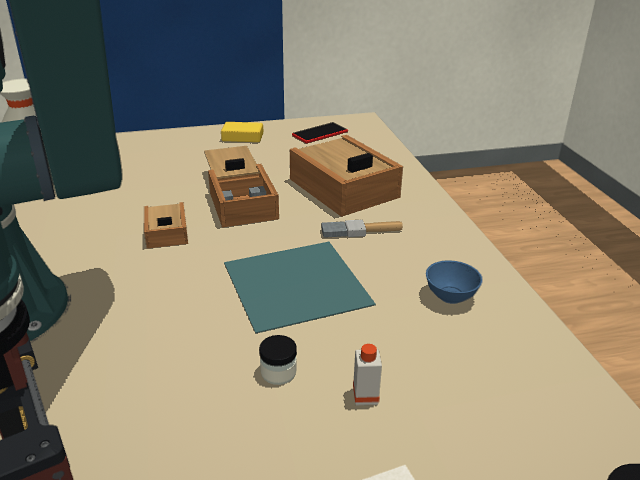

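Candidates for "case" in the top view: the large shut one (158,166), top at about 84 mm; the open one (149,292), rim at about 60 mm and block at 76 mm; and the small shut one (216,373), top at about 43 mm. The open middle-sized one fits the 60 mm walls and the open lid. The bottle stands at (480,231), the jar at (443,295). Next I'll measure their poses and confirm the choice in a crop.

```bash
cat > m.py <<'E'
from h import *
out={}
t=capture("top");s=capture("side");Wt,Ws=cloud(t),cloud(s)
def best(n,q,near=None):
    L=silhouettes(n,q)
    if near is not None:
        W=Wt if n=="top" else Ws
        L=sorted(L,key=lambda d:np.linalg.norm(np.nanmedian(W[d["region"]],0)[:2]-near))
    return L[0]["region"]
def rect(P):
    (c,sz,a)=cv2.minAreaRect(P[:,:2].astype(np.float32)*1000);return np.round(c,1),np.round(sz,1),round(a,1)
for nm,W,n in(("top",Wt,"top"),("side",Ws,"side")):
    P=W[best(n,"bottle")];P=P[~np.isnan(P[:,0])]
    cap=P[P[:,2]>.088];sh=P[(P[:,2]>.07)&(P[:,2]<.082)];bd=P[(P[:,2]>.008)&(P[:,2]<.082)]
    print(nm,"cap",len(cap),np.round((cap.min(0)+cap.max(0))/2,4),"shoulder",rect(sh),"body",rect(bd))
    P=W[best(n,"mat")];P=P[abs(P[:,2]-.003)<.006];print("mat",rect(P))
    for i in range(1):
        b=(W[...,0]>.37)&(W[...,0]<.57)&(W[...,1]>.2)&(W[...,1]<.5)&(W[...,2]<.1)
        R=W[b&(abs(W[...,2]-.06)<.006)];print("rim+lid",len(R),rect(R))
        F=W[b&(W[...,2]<.014)&(W[...,2]>.003)];print("floor",len(F),np.round(np.nanmedian(F,0),3))
        G=W[b&(W[...,2]>.07)];print("block",len(G),rect(G),np.round(np.median(G,0),3))
        D=W[b&(abs(W[...,2]-.026)<.005)];print("pads",len(D))
        H=W[b&(W[...,2]>.0585)&(W[...,2]<.066)];print("rim",len(H),rect(H))
cv2.imwrite("pics/casecrop.png",cv2.resize(t["image"][230:350,50:250],None,fx=4,fy=4,interpolation=cv2.INTER_CUBIC))
E
python3 m.py
```

```text
top cap 108 [ 0.5705 -0.3305  0.0936] shoulder (array([ 570.5, -330.1]), array([34.4, 35. ]), 81.6) body (array([ 570.4, -330. ]), array([35. , 35.3]), 78.8)
mat (array([530. , -32.7]), array([225.3, 224.1]), 8.0)
rim+lid 5061 (array([468.8, 346.3]), array([126.3, 288.6]), 4.0)
floor 2536 [0.476 0.28  0.008]
block 194 (array([467.4, 363.3]), array([43.6, 15.9]), 5.2) [0.467 0.362 0.078]
pads 891
rim 1859 (array([468.8, 345.2]), array([126.2, 286.6]), 3.9)
side cap 183 [ 0.5651 -0.3324  0.0927] shoulder (array([ 564.8, -332.5]), array([36.2, 34.2]), 80.5) body (array([ 564.4, -333.2]), array([37.2, 35.1]), 81.6)
mat (array([524.8, -29.4]), array([226. , 237.1]), 7.6)
rim+lid 1736 (array([463., 346.]), array([126.6, 296.9]), 4.0)
floor 473 [0.466 0.245 0.006]
block 116 (array([462.4, 360.6]), array([44. , 19.7]), 10.2) [0.462 0.358 0.076]
pads 519
rim 753 (array([463.6, 342.2]), array([126.2, 286.6]), 3.9)
```

View pics/casecrop.png

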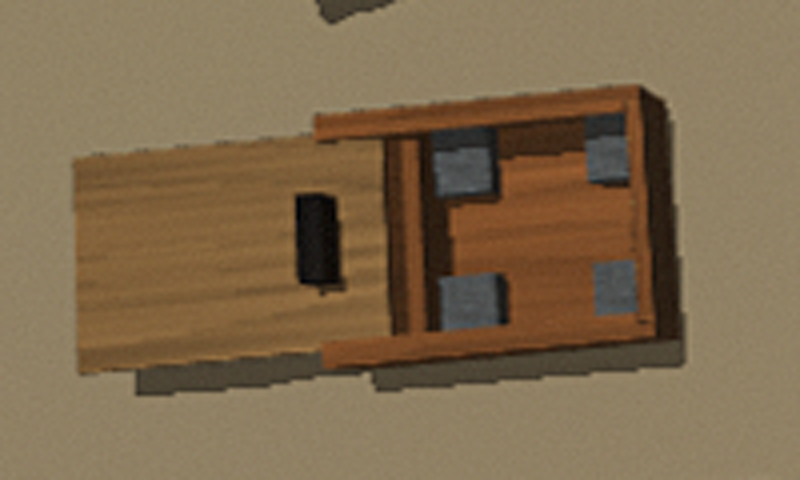

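The crop confirms the middle-sized open case: four grey pads, block at about (318,238) in the crop, and a measured width of 126 mm as given. The two cameras differ by about 5 mm in x; I'll settle that at the grasp. Now I'll search for a feasible pick tilt and lay pose.

```bash
cat >> h.py <<'E'
def pose(d,a,sgn=1):
    "tool pointing along heading d, a below horizontal; jaw horizontal"
    dv=np.array([np.cos(d),np.sin(d),0]);z=dv*np.cos(a)-np.array([0,0,1])*np.sin(a)
    x=sgn*np.array([-np.sin(d),np.cos(d),0]);y=np.cross(z,x)
    return Rot.from_matrix(np.stack([x,y,z],1)).as_quat(),z,dv
E
cat > s.py <<'E'
from h import *
B=np.array([.568,-.331,0]);M=np.array([.528,-.031,.003]);h=.047;off=.008
r=np.radians
for dd in(-9.5,80.5,170.5,-99.5):
  for a in(15,25,35,45,55):
    for sg in(1,-1):
      q,z,dv=pose(r(dd),r(a),sg);g=B+[0,0,h]-off*dv+.019*z
      js=[inverse_kinematics(p,q) for p in(g,g-.1*z,g+[0,0,.12])]
      if any(j is None for j in js): continue
      ok=[]
      for l in range(-180,180,15):
        q2,z2,dv2=pose(r(l),r(a+90),sg);g2=M+[0,0,.017+off]+.019*z2
        k=[inverse_kinematics(p,q2) for p in(g2,g2+[0,0,.08],g2-.08*z2)]
        if all(x is not None for x in k): ok.append(l)
      print(dd,a,sg,np.round(js[0],2),ok)
E
python3 s.py
```

```text
-9.5 35 1 [-0.99  0.78  2.22  2.23  0.87  1.71] [-165, -150, -135, -120, -105, -90, -75, -60, -45, -30, -15, 0, 15, 30, 45, 60, 75, 90, 105]
-9.5 35 -1 [-0.99  0.78  2.22  2.23  0.87 -1.43] [-165, -150, -135, -120, -105, -90, -75, -60, -45, -30, -15, 0, 15, 30, 45, 60, 75, 90, 105]
-9.5 45 1 [-0.92  0.66  2.14  2.05  0.57  2.01] [-150, -135, -120, -105, -90, -75, -60, -45, -30, -15, 0, 15, 30, 45, 60, 75, 90]
-9.5 45 -1 [-0.92  0.66  2.14  2.05  0.57 -1.13] [-150, -135, -120, -105, -90, -75, -60, -45, -30, -15, 0, 15, 30, 45, 60, 75, 90]
-9.5 55 1 [-0.84  0.59  2.03  1.51  0.37  2.62] [-135, -120, -105, -90, -75, -60, -45, -30, -15, 0, 15, 30, 45, 60, 75]
-9.5 55 -1 [-0.84  0.59  2.03  1.51  0.37 -0.52] [-135, -120, -105, -90, -75, -60, -45, -30, -15, 0, 15, 30, 45, 60, 75]
80.5 15 1 [-1.01  1.2   1.01  0.79  2.01  2.2 ] [-180, -165, -150, -135, -120, -105, -90, -75, -60, -45, -30, -15, 0, 15, 30, 45, 60, 75, 90, 120, 135, 150, 165]
80.5 15 -1 [-1.01  1.2   1.01  0.79  2.01 -0.94] [-180, -165, -150, -105, -90, -75, -60, -45, -30, -15, 0, 15, 30, 45, 60, 75, 90, 105, 120, 135, 150, 16
[... 1403 characters left out ...]
 [-150, -135, -120, -105, -90, -75, -60, -45, -30, -15, 0, 15, 30, 45, 60, 75, 90]
170.5 45 -1 [-0.5   1.08  0.84 -0.25  1.97 -1.91] [-150, -135, -120, -105, -90, -75, -60, -45, -30, -15, 0, 15, 30, 45, 60, 75, 90]
170.5 55 1 [-0.52  0.97  1.   -0.2   1.75  1.24] [-135, -120, -105, -90, -75, -60, -45, -30, -15, 0, 15, 30, 45, 60, 75]
170.5 55 -1 [-0.52  0.97  1.   -0.2   1.75 -1.9 ] [-135, -120, -105, -90, -75, -60, -45, -30, -15, 0, 15, 30, 45, 60, 75]
-99.5 55 1 [-0.31  0.7   1.68 -0.84  0.87  0.46] [-135, -120, -105, -90, -75, -60, -45, -30, -15, 0, 15, 30, 45, 60, 75]
-99.5 55 -1 [-0.31  0.7   1.68 -0.84  0.87 -2.69] [-135, -120, -105, -90, -75, -60, -45, -30, -15, 0, 15, 30, 45, 60, 75]
```

```bash
cat >> h.py <<'E'
def toolcloud(names=("top","side"),zr=(-.035,.006)):
    p=np.array(current_position());R=Rot.from_quat(current_orientation()).as_matrix()
    for n in names:
        c=capture(n);W=cloud(c);T=(W-p)@R
        m=(abs(T[...,0])<.075)&(abs(T[...,1])<.02)&(T[...,2]>zr[0])&(T[...,2]<zr[1])&(W[...,2]>.03)
        Q=T[m];A=Q[Q[:,0]<0];C=Q[Q[:,0]>0]
        f=lambda S:np.round(1000*np.r_[np.percentile(S,3,0),np.percentile(S,97,0)]) if len(S)>5 else None
        print(n,"neg",len(A),f(A),"pos",len(C),f(C))
E
cat > p.py <<'E'
from h import *
r=np.radians
B=np.array([.568,-.331,0]);h=.043;off=.008;a=r(40);sg=-1;D=r(80.5)
q,z,dv=pose(D,a,sg);g=B+[0,0,h]-off*dv+.019*z
E
python3 - <<'E'
from p import *
move_gripper(.064)
move_ptp(g-.11*z,q)
print(current_clock(),current_joint_pos(),current_position(),current_finger_gap())
toolcloud()
c=capture("side");cv2.imwrite("pics/pre.png",c["image"][200:480,200:560])
E
```

```text
3.3 [-1.02233339  0.95904125  1.00408003  0.55161992  1.86186918 -0.88588614] [ 0.5547719  -0.4086457   0.10236096] 0.06390850281812295
top neg 125 [-39. -15. -34. -29.   6.  -1.] pos 149 [ 35. -16. -34.  44.   8.  -1.]
side neg 0 None pos 0 None
```

View pics/pre.png

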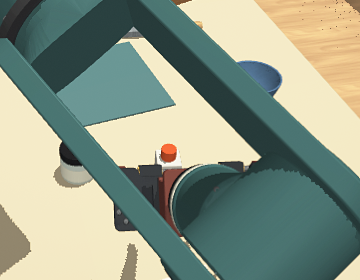

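Top camera reads about 2.6 mm too far in x at the fingers, so the averaged estimates stand. The picture shows the gripper lined up behind the bottle (cap at (168,152)), clear of the jar at (72,162). Approaching and gripping.

Run:
```python
from p import *
hit=servo_line(g,q,rate=.1,contact_N=6);print("hit",hit,current_position(),g)
if not hit:
    move_gripper(.02);print("gap",current_finger_gap(),current_force())
    if .030<current_finger_gap()<.038:
        servo_line(g+[0,0,.12],q,rate=.12)
        print("gap",current_finger_gap(),current_force())
print(current_clock())
for n in("top","side"):
    c=capture(n);W=cloud(c)
    for d in silhouettes(n,"bottle")[:1]:
        P=W[d["region"]];P=P[~np.isnan(P[:,0])];k=P[P[:,2]>P[:,2].max()-.006];print(n,d["conf"],np.round(np.median(k,0),3))
    cv2.imwrite(f"pics/lift_{n}.png",c["image"])
```

```text
hit False [ 0.56930525 -0.32540819  0.03119144] [ 0.56908186 -0.32453505  0.03078704]
gap 0.033961296738709144 [-0.43457544 -0.97266297  1.39071488]
gap 0.03359330729650488 [-0.22365105 -0.29817605 -2.51514423]
6.425
top 0.91 [ 0.571 -0.33   0.214]
side 0.51 [ 0.523 -0.453  0.306]
```

Gripped (gap 34 mm) and lifted, with the cap at 0.214 m as expected. Now laying it on the mat.

```bash
cat >> p.py <<'E'
M=np.array([.527,-.031,.003])
def lay(l,up=0):
    q2,z2,d2=pose(r(l),a+np.pi/2,sg);return M+(h-.047)*d2+[0,0,.017+off+up]+.019*z2,q2,z2
E
python3 - <<'E'
from p import *
j0=np.array(current_joint_pos())
for l in range(0,106,15):
    p1,q1,_=lay(l,.10);p2,_,_=lay(l);k=inverse_kinematics(p1,q1);k2=inverse_kinematics(p2,q1)
    if k is not None and k2 is not None:
        kd=[inverse_kinematics(M+[0,0,u],down(r(l+90)+s*np.pi)) for u in(.01,) for s in(0,1)]
        print(l,round(np.abs(k-j0).max(),2),np.round(k,2),np.round(k2,2),[None if x is None else round(x[5],2) for x in kd])
E
```

```text
0 2.3 [-0.13  0.76  1.29 -0.09  1.78  1.45] [-0.13  0.88  1.33 -0.08  1.63  1.46] [np.float64(-1.76), np.float64(1.38)]
15 2.14 [-0.05  0.75  1.32 -0.2   1.74  1.29] [-0.05  0.88  1.35 -0.2   1.59  1.32] [np.float64(-2.02), np.float64(1.12)]
30 1.99 [ 0.02  0.73  1.37 -0.32  1.67  1.14] [ 0.02  0.86  1.4  -0.32  1.52  1.19] [np.float64(-2.28), np.float64(0.86)]
45 1.85 [ 0.09  0.7   1.44 -0.42  1.57  1.  ] [ 0.09  0.83  1.47 -0.43  1.42  1.07] [np.float64(-2.55), np.float64(0.6)]
60 1.73 [ 0.15  0.66  1.54 -0.53  1.45  0.88] [ 0.15  0.8   1.57 -0.55  1.3   0.97] [np.float64(-2.81), np.float64(0.33)]
75 1.62 [ 0.2   0.61  1.65 -0.64  1.3   0.77] [ 0.2   0.76  1.69 -0.68  1.16  0.89] [None, np.float64(0.07)]
90 1.53 [ 0.24  0.56  1.78 -0.76  1.14  0.68] [ 0.24  0.72  1.81 -0.84  1.    0.85] [np.float64(2.95), np.float64(-0.19)]
```

Run:
```python
from p import *
p1,q1,z1=lay(75,.08);move_ptp(p1,q1)
print("gap",current_finger_gap(),current_clock())
t,_,_=lay(75,.006);servo_line(t,q1,rate=.1)
t,_,_=lay(75,-.004);hit=servo_line(t,q1,rate=.02,contact_N=4)
print(hit,"dz from nominal",current_position()[2]-lay(75)[0][2],current_force(),current_clock())
for n in("top","side"):
    c=capture(n);cv2.imwrite(f"pics/lay_{n}.png",c["image"])
cv2.imwrite("pics/lay.png",cv2.resize(c["image"][180:360,180:420],None,fx=2.5,fy=2.5))
```

```text
gap 0.033701880517152324 8.0833
True dz from nominal 0.00036159398162866584 [0.22177906 1.4215426  3.78226005] 9.3583
```

View pics/lay.png

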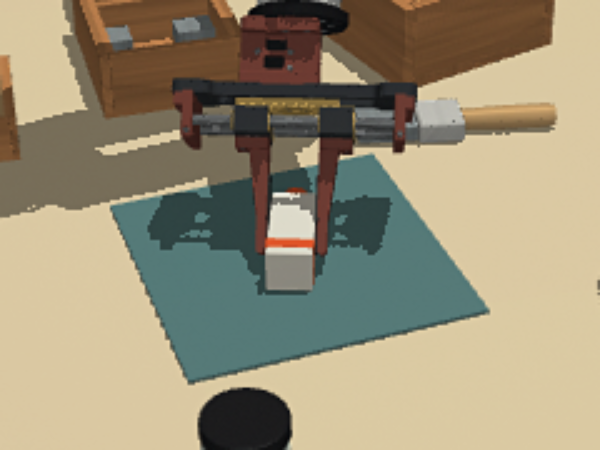

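The bottle lies flat on the mat (foot at (290,270), cap away), with contact at 0.4 mm from nominal. Release, back off and re-measure.

Run:
```python
from p import *
move_gripper(.062)
_,q1,z1=lay(75);p=np.array(current_position());servo_line(p-.09*z1,q1,rate=.15)
qd=down(r(75-90))
move_ptp(M+[0,-0.0,.13],qd)
print(current_clock(),current_joint_pos())
toolcloud(("top","side"))
for n in("top","side"):
    c=capture(n);W=cloud(c)
    for d in silhouettes(n,"bottle")[:1]:
        P=W[d["region"]];P=P[(P[:,2]>.008)&(P[:,2]<.06)]
        print(n,d["conf"],len(P),cv2.minAreaRect(P[:,:2].astype(np.float32)*1000),np.round(np.percentile(P[:,2],[5,50,95]),3))
    for q in("jar","bowl","brush"):
        for d in silhouettes(n,q)[:1]: print(q,np.round(d["xy"]))
```

```text
11.6 [-1.90132192e-01  3.59630492e-01  1.76983967e+00 -1.29343185e-03
  1.01489406e+00  7.41850642e-02]
top neg 0 None pos 0 None
side neg 108 [-41.   1. -34. -32.  14.  -3.] pos 102 [ 30.   6. -35.  39.  13.  -3.]
top 0.48 128 ((520.5363159179688, -68.53067016601562), (15.121710777282715, 34.545372009277344), 75.70454406738281) [0.02  0.037 0.041]
jar [444. 290.]
bowl [377. 131.]
brush [259. 186.]
side 0.82 717 ((525.2609252929688, -34.105079650878906), (94.96279907226562, 34.24118423461914), 75.13995361328125) [0.012 0.037 0.04 ]
jar [278. 361.]
bowl [452. 280.]
brush [355. 228.]
```

Bottle lies at 75°, top at 37 mm as it should be, bystanders unmoved. Picking from above and carrying it over the case.

```bash
cat >> p.py <<'E'
C=np.array([.4715,.262,0]);cy=r(3.95);cx=np.array([np.cos(cy),np.sin(cy),0]);cyv=np.array([-np.sin(cy),np.cos(cy),0])
qc=down(cy);qm=down(r(-15))
E
python3 - <<'E'
from p import *
Tp=np.array([.527,-.0315,.007])
servo_line(Tp+[0,0,.05],qm,rate=.2)
hit=servo_line(Tp,qm,rate=.08,contact_N=6);print(hit,current_position())
move_gripper(.02);print("gap",current_finger_gap())
servo_line(Tp+[0,0,.15],qm,rate=.15)
move_ptp(C+[0,0,.15],qc)
print("gap",current_finger_gap(),current_clock(),current_joint_pos())
toolcloud()
for n in("side","top"):
    c=capture(n);W=cloud(c)
    for d in silhouettes(n,"bottle")[:1]:
        P=W[d["region"]];P=P[(P[:,2]>.1)&(P[:,2]<.2)]
        if len(P)>20: print(n,d["conf"],len(P),cv2.minAreaRect(P[:,:2].astype(np.float32)*1000),np.round(np.percentile(P[:,2],[5,50,95]),3))
    b=(W[...,0]>.37)&(W[...,0]<.57)&(W[...,1]>.15)&(W[...,1]<.5)
    H=W[b&(W[...,2]>.0585)&(W[...,2]<.066)];print("rim",len(H),cv2.minAreaRect(H[:,:2].astype(np.float32)*1000))
    cv2.imwrite(f"pics/over_{n}.png",c["image"])
i=cv2.imread("pics/over_side.png")[90:240,140:340];j=cv2.imread("pics/over_top.png")[220:370,50:250]
cv2.imwrite("pics/over.png",cv2.resize(np.hstack([i,j]),None,fx=2,fy=2,interpolation=cv2.INTER_CUBIC))
E
```

```text
False [ 0.52728502 -0.03153152  0.00722788]
gap 0.03428429373491185
gap 0.03400604056146094 16.3583 [ 3.77868185e-01  3.52153396e-01  1.72665820e+00 -6.94349333e-04
  1.06305263e+00  3.09915162e-01]
top neg 60 [-20.  -3. -33.  -0.  20.  -2.] pos 122 [  1.  -3. -33.  28.  19.  -8.]
side neg 151 [-28. -16. -33.  -1.  19.  -3.] pos 88 [  1. -20. -34.  24.  17.  -9.]
side 0.85 451 ((470.81964111328125, 249.18003845214844), (33.96144485473633, 79.8530502319336), 2.972100257873535) [0.152 0.178 0.182]
rim 759 ((463.8044128417969, 340.116455078125), (127.17305755615234, 288.4862060546875), 3.9100258350372314)
top 0.59 550 ((477.868408203125, 239.311767578125), (36.05653381347656, 51.59553909301758), 1.8385182619094849) [0.155 0.18  0.183]
rim 705 ((468.5607604980469, 344.94415283203125), (125.8481674194336, 286.4706115722656), 4.1556477546691895)
```

View pics/over.png

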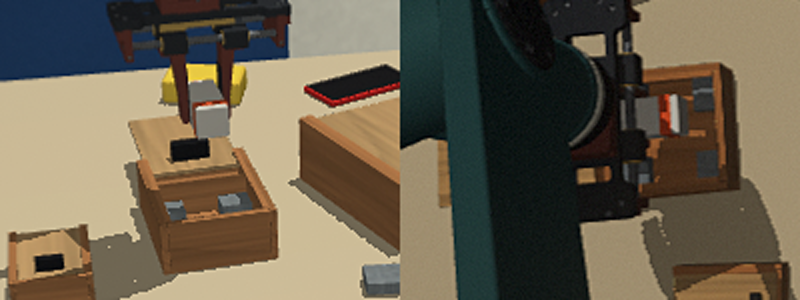

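Held bottle sits within about 1 mm (x) and 2–3 mm (y) of the slot centre, going by both cameras. I'll shift it accordingly and lower it.

```bash
sed -i 's/C=np.array(\[.4715,.262,0\])/C=np.array([.4705,.2645,0])/' p.py
python3 - <<'E'
from p import *
servo_line(C+[0,0,.09],qc,rate=.15)
h1=servo_line(C+[0,0,.024],qc,rate=.1,contact_N=8);print(h1,current_position())
if not h1:
    h2=servo_line(C+[0,0,.009],qc,rate=.03,contact_N=5);print(h2,current_position(),current_force(),current_torque())
print(current_finger_gap(),current_clock())
for n in("side",):
    c=capture(n);cv2.imwrite("pics/in.png",cv2.resize(c["image"][90:240,140:340],None,fx=3,fy=3,interpolation=cv2.INTER_CUBIC))
E
```

```text
False [0.4710031  0.26471881 0.02446869]
True [0.47083126 0.26464342 0.01197279] [ 0.58370408 -0.01737024  3.06494621] [-0.02694698 -0.15041941 -0.02087032]
0.0335604930918701 18.45
```

View pics/in.png

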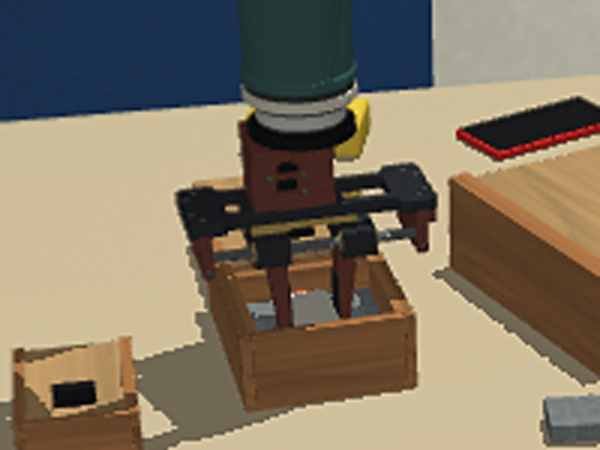

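Contact exactly at the expected seat height (tip 12 mm), bottle between the pads. Release, rise, then push the lid by its block.

Run:
```python
from p import *
move_gripper(.052)
servo_line(C+[0,0,.13],qc,rate=.15)
c=capture("side");cv2.imwrite("pics/placed.png",cv2.resize(c["image"][90:240,140:340],None,fx=3,fy=3,interpolation=cv2.INTER_CUBIC))
W=cloud(c)
for d in silhouettes("side","bottle")[:2]:
    P=W[d["region"]];print(d["conf"],np.round(d["xy"]),len(P),np.round(np.nanmedian(P,0),3),np.round(np.nanpercentile(P[:,2],95),3))
move_gripper(.0)
move_ptp(C+.15*cyv+[0,0,.13],qc)
servo_line(C+.15*cyv+[0,0,.066],qc,rate=.12,contact_N=6)
print(current_position(),current_clock(),current_finger_gap())
```

```text
0.64 [242. 192.] 192 [0.466 0.267 0.043] 0.046
[0.46067839 0.41376633 0.06635206] 22.275 0.0005762308334970981
```

View pics/placed.png

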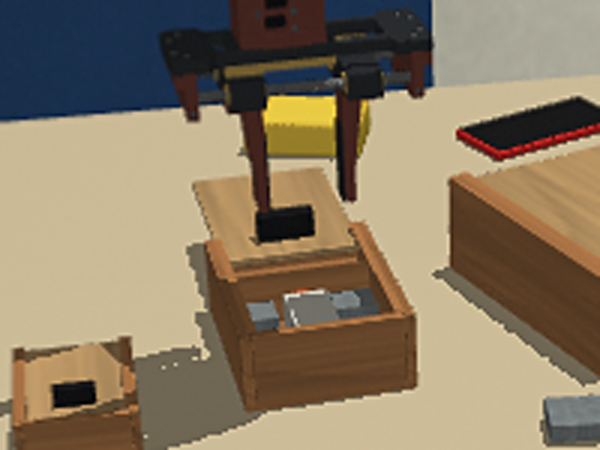

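The bottle lies between the pads (at (310,310)), its top at 43 mm, below the lid's underside at 50 mm. Pushing the lid shut.

Run:
```python
from p import *
def yc(): return (np.array(current_position())-C)@cyv
h=servo_line(C+.02*cyv+[0,0,.066],qc,rate=.12,contact_N=12);print(h,yc(),current_force())
h=servo_line(C-.025*cyv+[0,0,.066],qc,rate=.04,contact_N=9);print(h,yc(),current_force(),current_clock())
```

```text
False 0.02014866835378363 [ 0.11407097  0.75112682 -0.34269229]
True -0.005417421886146145 [-0.84920504  3.91219943  3.58275894] 24.2167
```

Run:
```python
from p import *
def yc(): return (np.array(current_position())-C)@cyv
h=servo_line(C-.02*cyv+[0,0,.066],qc,rate=.02,contact_N=18);print(h,yc(),current_force(),current_clock())
servo_line(np.array(current_position())+.02*cyv,qc,rate=.1)
p=np.array(current_position());servo_line(p+[0,0,.10],qc,rate=.2)
move_ptp([.5,-.12,.25],down(0))
for n in("side","top"):
    c=capture(n);W=cloud(c)
    b=(W[...,0]>.37)&(W[...,0]<.57)&(W[...,1]>.15)&(W[...,1]<.5)
    H=W[b&(W[...,2]>.0585)&(W[...,2]<.066)];print(n,"rim",len(H),cv2.minAreaRect(H[:,:2].astype(np.float32)*1000))
    H=W[b&(abs(W[...,2]-.058)<.008)];print("rim+lid",len(H),cv2.minAreaRect(H[:,:2].astype(np.float32)*1000))
    G=W[b&(W[...,2]>.07)&(W[...,2]<.09)];print("block",len(G),cv2.minAreaRect(G[:,:2].astype(np.float32)*1000))
    for q in("jar","bowl","brush","bottle"):
        for d in silhouettes(n,q)[:1]: print(q,round(d["conf"],2),np.round(d["xy"]),np.round(np.nanmedian(W[d["region"]],0),3))
    cv2.imwrite(f"pics/end_{n}.png",c["image"])
i=cv2.imread("pics/end_side.png")[90:310,100:500];cv2.imwrite("pics/end.png",cv2.resize(i,None,fx=2,fy=2,interpolation=cv2.INTER_CUBIC))
print(current_clock())
```

```text
True -0.0053540148585466026 [0.1919174  3.03403537 1.85061843] 24.5833
side rim 776 ((467.48870849609375, 281.762939453125), (127.62010955810547, 170.9833526611328), 4.442773342132568)
rim+lid 1965 ((467.4951171875, 283.3563537597656), (127.41179656982422, 174.6792449951172), 4.190819263458252)
block 136 ((470.529541015625, 240.27114868164062), (23.804004669189453, 44.21630096435547), 88.03668975830078)
jar 0.95 [278. 361.] [ 0.448 -0.27   0.048]
brush 0.61 [356. 231.] [0.679 0.105 0.018]
bottle 0.48 [296. 287.] [ 0.52  -0.048  0.004]
top rim 1782 ((473.16839599609375, 283.9118957519531), (126.239990234375, 164.77664184570312), 3.8788530826568604)
rim+lid 5081 ((473.0701904296875, 284.7606201171875), (126.32713317871094, 166.47848510742188), 3.875227451324463)
block 183 ((475.7857666015625, 240.2342529296875), (43.215972900390625, 14.857538223266602), 1.5174773931503296)
jar 0.77 [439. 290.] [ 0.456 -0.244  0.052]
bowl 0.71 [366. 124.] [ 0.816 -0.117  0.023]
brush 0.72 [259. 189.] [0.678 0.115 0.019]
bottle 0.19 [440. 294.] [ 0.456 -0.244  0.052]
27.6
```

View pics/end.png

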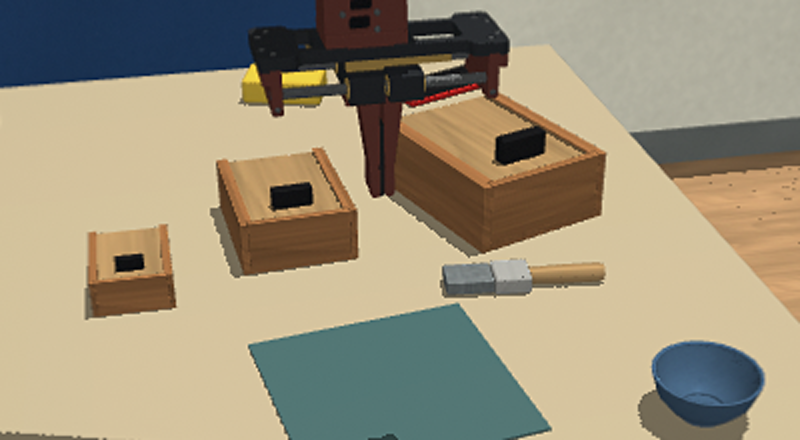

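```bash
python3 -c "
from bench import *
close_job()"
```

```text
the job is handed in; nothing more can be done
```

The bottle is lying in the padded slot of the middle-sized case with the lid fully shut, and the job is handed in at about 28 s of the 58 s allowed.

**What I did:** I gripped the standing bottle with the tool tilted, turned it in the air and laid it flat on the mat. I let go and backed off, then picked it up again from above and lowered it into the slot. The tip stopped at 12 mm, exactly the expected seat height. I released it and pushed the lid shut by its grip block.

**Last checks:**
- **Lid:** the case with its lid now measures about 165–166 mm long in the top view, against 164 mm nominal. The block sits at y ≈ −24 mm in the case frame, which is the shut position. A second, firmer push moved it no further.
- **Bottle:** before I closed the lid, it lay between the pads with its top at about 43–46 mm, below the lid's underside at 50 mm.
- **Jar and brush:** both detections stayed within a few pixels or millimetres of the start.
- **Bowl:** the side picture shows it in its original place. The last top-view detection was about 10 px off, which I put down to the arm partly hiding it, and the side detector missed it.

**Disagreements:** the two cameras differed by about 5 mm in x. I averaged them, and a check against the gripper fingers supported that. After the lid was shut, the bottle detector returned only low-confidence hits (0.48 on the mat and 0.19 on the jar), which are false because the bottle is out of sight.

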